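# Find the solid plunger on the balance and press it home in the pellet die

## Robot

A 6-joint arm with a two-finger parallel gripper is mounted at the origin on the work surface. World frame = base frame: x ahead of the robot, y to its left, z up, the work surface at z = 0. Lengths are in m, angles in rad, forces in N, time in s.
With the tool pointing down it reaches from about 0.3 to 0.775 m from the base axis. Payload 14.6 kg.
Tool frame: the origin (TCP) lies at the very end of the fingers, on their centre line; the grasp point (between the pads) lies 19 mm behind it; y points along the fingers, x is the direction in which the jaws open and shut, and the axes are right-handed (so a half turn about y gives the same grasp; the last joint's range is limited). The gripper opens to 94 mm and grips with 3 to 60 N. Pads are 16 mm wide; open, the fingers measure 119 mm over their backs; the gripper's body (75 mm by 177 mm) begins 78 mm behind the grasp point.
Start: joints at [-1.359, 0.3, 1.521, -0, 1.321, -0.067], TCP at [0.151, -0.529, 0.205] pointing down, gripper open.
Joint ranges: [-3.03, 3.03], [-0.79, 2.21], [0.23, 2.52], [-1.04, 4.18], [0, 3.07], [-2.55, 2.55]. Speed limits (rad/s): [2.22, 2.22, 2.57, 3.14, 3.14, 3.14].

## Interface

Orientations are given as [roll, pitch, yaw] about the fixed x, y, z axes, in that order (R = Rz(yaw) Ry(pitch) Rx(roll)).
In Python, from station import get_obs, cams, hand_in gives the robot as it stands. The module is installed in compiled form; this text tells all that it offers.
- The arm moves only by the tool step_arm, never from a script. Its argument "plan" is a list of rows, each an object with "grip": the closure, from -1 (fully open) to 1 (shut), so that 0 is half open; "slide": the shift along the tool's x, y, z in m, a list of three; "spin": the turn about the tool's y in degrees. A call has 1 to 20 rows; each row shifts and turns the commanded pose from where the row before left it, along the tool's axes as they then stand; what a row does not reach is not made up. A row lasts 1/12 s, in which the tool goes at most 41.7 mm and 7.16 degrees, less where a joint would pass 70% of its speed; a pose out of reach is approached as far as the arm can. A call is refused whole if a number of a shift passes 0.0417 or a number of a turn 7.16, either way. A call with a gripper value outside its range is refused whole. The fingers move at their own pace and stop on an object; "force" is the grip in N (left out, the last holds). Time passes only in rows, so rows that do not move let the fingers close. It gives the time, the measured TCP pose, the force and the opening at its end, in the units of the state.
- get_obs(): the state, without advancing time (a new reading comes with each control period).
- cams.camera(name): name is "scene" or "top" or "wrist"; returns the picture (384x512x3 uint8, blue, green, red); there is no depth.
- cams.calibration(name): a dict with "K" (3x3 intrinsics, pixels), "T" (4x4, takes a point from camera to world coordinates). Camera axes: x right, y up, looking along -z (the intrinsics and any distortion apply to the point x, -y, -z); pixel columns grow to the right and rows downward; lengths in m; the calibration is good to about 2 mm. A picture is of the moment at which its call begins: read the wrist's pose just before it. calibration takes no time and is no camera call; for the wrist camera it gives the pose at the moment of the call.
- hand_in(): hands the job in, once; it reports no verdict.
The state is a dict: "time_s": time; "qpos": joint angles; "joint_vel": joint speeds; "tau": joint torques, N m; "ee_pos": TCP position; "eef_rot": TCP orientation; "force": force on the tool from outside, world axes, zero at the start; "moment": the same for the moment, N m; "grip_width": finger opening in m.
Only numpy, scipy, OpenCV 4.12 (cv2) and the standard library are available. Lean on these libraries where they do the work, as an engineer would, in place of code of your own. Each camera call takes 0.05 s, during which the arm holds its last target.

## Task

Two plungers of the pellet die look alike but one is hollow: stand them upright on the balance, one on each pan, let go of both and see which is the heavier (should they balance, either will do). Put the heavier one, foot down, into the bore of the die, push it through the seal until it is hard against the anvil and press it firmly there, with about 20 N for half a second and never with more than 30 N, then let go of it. Leave the lighter one standing on its pan, never load a pan with more than 25 N, and do not shift the crucible, ring, spatula and small bottles that stand about.

Things in the scene. Friction and masses are not known exactly. Their poses are not given: they have to be found in the camera images.
- plunger_a: One of the two bright steel die plungers: a round foot (land) 28 mm in diameter and 14 mm high, chamfered 1.5 mm; above it a relieved shank 23 mm in diameter; on top, from 62 mm above the foot's underside, a round head 38 mm in diameter and 20 mm high; 82 mm in all, 300 to 520 g. It starts upright on the bench. Origin at the centre of the underside, z towards the head.
- plunger_b: The other plunger, of exactly the same look and size, 300 to 520 g. Which of the two is the heavier, and which stands where, changes from start to start. Origin at the centre of the underside, z towards the head.
- balance: The grey equal-arm balance, base 125 x 300 mm, fixed to the bench. Origin under its middle; its y axis runs along the beam, from the right pan to the left pan. The pans are on arms of 105 mm and are kept level by the linkage as the beam tips, so it does not matter where on its pan a part stands.
- beam (a joint): Tilt of the balance beam in rad: 0 when level (as it is when empty), positive when the right pan is the lower, negative when the left pan is the lower; stops at +0.085 and -0.085 (pans then 9 mm above or below level). A difference of 4 g takes it to the stop; it settles in about 2 s.
- pan_left: The left pan (at +y of the balance): a steel dish 130 mm across with a flat floor 90 mm across inside a rim 6 mm high. Origin at the centre of the underside, 100 mm above the bench when the beam is level; the pan's floor is 3 mm above the origin. It sinks under a load, almost without resistance, to its stop.
- pan_right: The right pan (at -y of the balance), like the left one.
- die: The steel pellet die, fixed to the bench: a flange 112 mm wide and 12 mm high, above it a round body 84 mm in diameter; its top face is 72 mm over the bench. Origin at the centre of its underside, z up. A rubber seal in the bore, 10 to 18 mm below the top, grips the plunger's foot: 6 to 14 N push it in, then 3 to 8 N; a plunger merely let go there sticks, and it is free again once its underside is 32 mm down.
- die_mouth (a point): Centre of the bore's mouth, in the plane of the die's top face; the bore is vertical, 30 mm in diameter. The hard anvil on which the foot must come to stand is set anew each time, 35 to 49 mm below the mouth, and is not measured: it has to be felt. A plunger that is home stands with the underside of its head 13 to 27 mm above the die.
- crucible: Bystander: small white crucible, 42 mm wide, 32 mm high. Origin under its centre.
- eject_ring: Bystander: steel ejector ring of the die, 80 mm wide, 30 mm high. Origin under its centre.
- spatula: Bystander: thin steel laboratory spatula, 180 mm long, lying flat. Origin near its middle.
- vial: Bystander: small white plastic bottle, 50 mm wide, 85 mm high. Origin under its centre.
- weighing_bottle: Bystander: low glass weighing bottle with its lid on, 40 mm wide, 50 mm high. Origin under its centre.
Things that resemble listed ones, but are neither listed nor needed, are in the scene too. What is shaped like the plunger_b but turquoise is not meant.

How it is judged:
By the outcome, as a careful person would: the job done as asked, in the order asked, and still so for the second after the job is handed in, with the robot touching nothing.
It also fails if it takes over 72 s, if anything falls off the work surface, if the arm or the gripper's body presses on something with over 40 N, if the wrist force passes 120 N, or if a joint passes its speed limit or range.

## Working session

There is one attempt and no reset: what is moved stays moved. The work goes in short steps, Python scripts to look and compute and a tool call to move; the robot and the scene stay as the last step left them, time stands still between calls to the robot, and variables do not carry over. Pictures are saved under pics/ and viewed, and the job is handed in when it is done.

Besides the shell and the picture viewer there is one more tool, called after "Call:" as name(argument=value, ...) on one line, values as JSON. step_arm: Moves the arm, as the interface text tells. Its arguments: {"type":"object","properties":{"plan":{"type":"array","items":{"type":"object","properties":{"grip":{"type":"number"},"slide":{"type":"array","items":{"type":"number"}},"spin":{"type":"number"}}}},"force":{"type":"number"}},"required":["plan"]}

```bash
ls; mkdir -p pics; python3 - <<'E'
from station import get_obs,cams
import cv2,numpy as np
o=get_obs()
for k,v in o.items(): print(k,np.round(v,4).tolist())
for n in ["scene","top","wrist"]:
    c=cams.calibration(n); print(n,{k:np.round(v,4).tolist() if not isinstance(v,str) else v for k,v in c.items()})
    cv2.imwrite(f"pics/{n}0.png",cams.camera(n))
E
```

```text
pics
time_s 0.0
qpos [-1.3586, 0.3005, 1.5216, -0.0, 1.3207, -0.0666]
joint_vel [0.0006, -0.0, 0.0001, -0.0001, -0.0001, -0.001]
tau [-0.0014, -53.1806, -35.2736, 0.0708, 0.0244, -0.0001]
ee_pos [0.1513, -0.5285, 0.2049]
eef_rot [-1.5707, 0.0012, -1.2921]
force [1.0837, -0.2784, -0.5776]
moment [0.0141, 0.0317, 0.0029]
grip_width 0.0944
scene {'K': [[385.6327, 0.0, 252.1124], [0.0, 385.6327, 191.8499], [0.0, 0.0, 1.0]], 'T': [[0.8483, -0.3878, 0.3605, 0.9252], [0.5295, 0.6194, -0.5796, -0.5671], [0.0015, 0.6826, 0.7308, 0.8687], [0.0, 0.0, 0.0, 1.0]]}
top {'K': [[415.2517, 0.0, 260.3388], [0.0, 415.2517, 194.3914], [0.0, 0.0, 1.0]], 'T': [[-0.0, 0.9969, -0.0784, 0.4431], [-0.9997, 0.0019, 0.0244, 0.0328], [0.0245, 0.0784, 0.9966, 1.1163], [0.0, 0.0, 0.0, 1.0]]}
wrist {'K': [[343.2894, 0.0, 253.4722], [0.0, 343.2894, 191.8028], [0.0, 0.0, 1.0]], 'T': [[0.2754, 0.9344, 0.226, 0.2169], [-0.9613, 0.2679, 0.0636, -0.5099], [-0.0012, -0.2348, 0.972, 0.3847], [0.0, 0.0, 0.0, 1.0]]}
```

View pics/scene0.png

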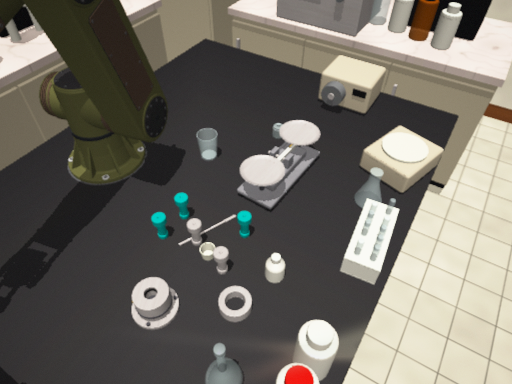

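View pics/top0.png

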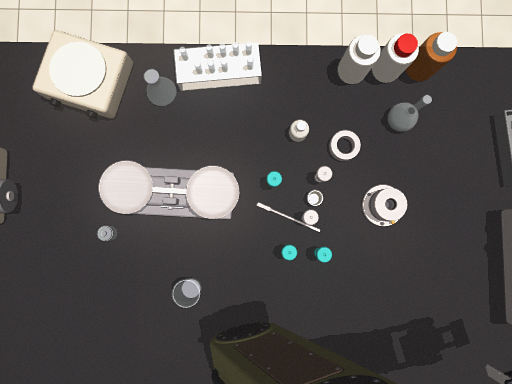

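View pics/wrist0.png

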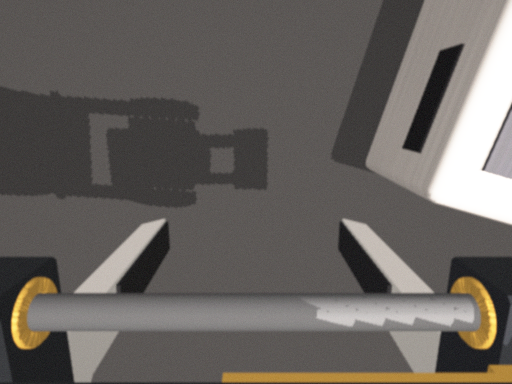

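```bash
python3 - <<'E'
import cv2
a=cv2.imread('pics/top0.png')[90:280,80:430]; cv2.imwrite('pics/topc.png',cv2.resize(a[:, 160:350],None,fx=4,fy=3.15*4/3.15,interpolation=cv2.INTER_CUBIC)[:600])
b=cv2.imread('pics/scene0.png')[175:335,110:310]; cv2.imwrite('pics/scenec.png',cv2.resize(b,None,fx=3.7,fy=3.7,interpolation=cv2.INTER_CUBIC))
E
```

```text
(no output)
```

View pics/topc.png

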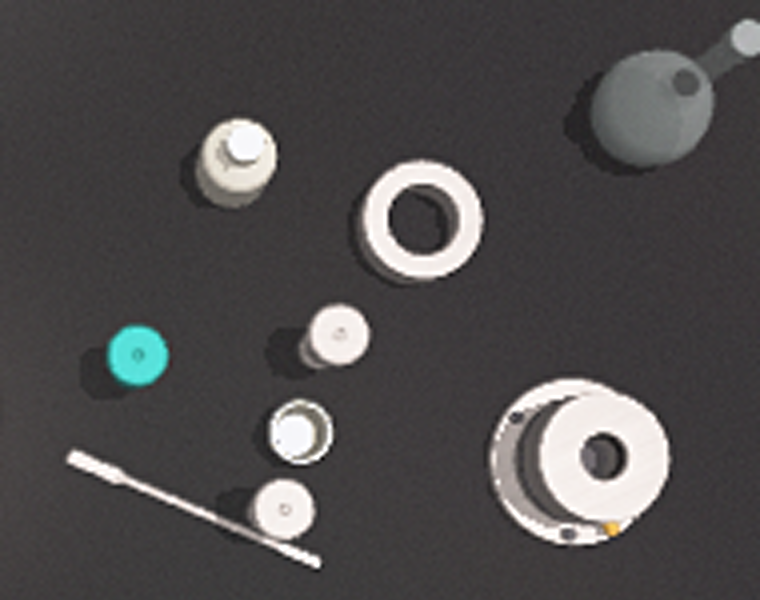

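View pics/scenec.png

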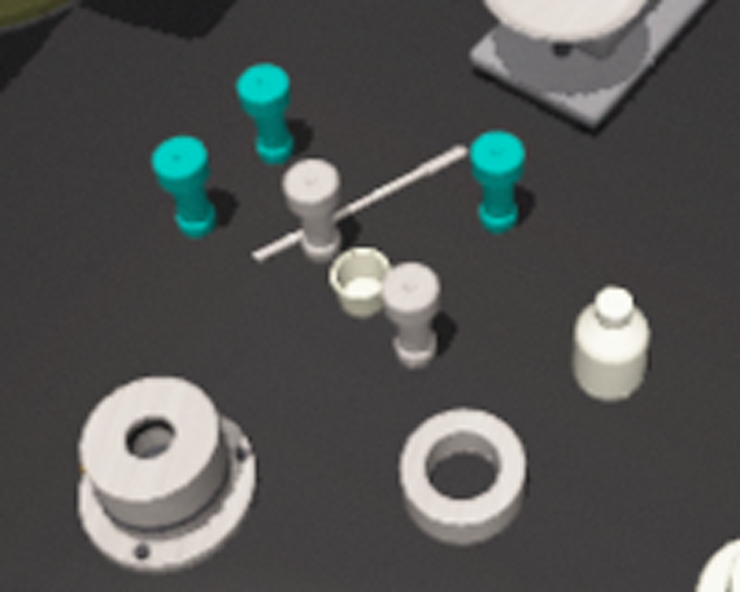

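```bash
cat > h.py <<'E'
import numpy as np,cv2
from station import get_obs,cams
def ray(c,px):
    K,T=c['K'],c['T']; d=np.linalg.inv(K)@np.array([px[0],px[1],1.]); d=np.array([d[0],-d[1],-d[2]])
    return T[:3,3],T[:3,:3]@d
def onz(c,px,z):
    o,d=ray(c,px); return o+d*(z-o[2])/d[2]
def proj(c,P):
    K,T=c['K'],c['T']; p=T[:3,:3].T@(np.asarray(P,float)-T[:3,3]); p=K@np.array([p[0],-p[1],-p[2]]); return p[:2]/p[2]
E
python3 - <<'E'
from h import *
a=cv2.imread('pics/top0.png');c=cams.calibration('top');s=cams.calibration('scene');b=cv2.imread('pics/scene0.png')
S=8
def ex(img,x0,y0,x1,y1): return cv2.resize(cv2.cvtColor(img[y0:y1,x0:x1],cv2.COLOR_BGR2GRAY),None,fx=S,fy=S,interpolation=cv2.INTER_CUBIC)
def full(p,x0,y0): return ((p[0]+.5)/S-.5+x0,(p[1]+.5)/S-.5+y0)
for nm,(x,y,r),z,R in [('P1',(325,173,12),.082,.019),('P2',(311,217,12),.082,.019),('die',(391,205,20),.072,.042),('panL',(126,187,32),.109,.065),('panR',(212,192,32),.109,.065)]:
    g=ex(a,x-r,y-r,x+r,y+r)
    for th in (150,190,):
        m=(g>th).astype(np.uint8); cs,_=cv2.findContours(m,cv2.RETR_EXTERNAL,cv2.CHAIN_APPROX_NONE); k=max(cs,key=cv2.contourArea)
        e=cv2.fitEllipse(cv2.convexHull(k)); p=full(e[0],x-r,y-r); print(nm,th,np.round(p,2),np.round(np.array(e[1])/S,2),'exp d',round(2*R*415.25/(1.1163-z),1),np.round(onz(c,p,z),4))
# bore
x,y,r=391,204,9
g=ex(a,x-r,y-r,x+r,y+r)
for th in (100,150,190):
    m=(g<th).astype(np.uint8); cs,_=cv2.findContours(m,cv2.RETR_EXTERNAL,cv2.CHAIN_APPROX_NONE); k=max(cs,key=cv2.contourArea)
    e=cv2.fitEllipse(cv2.convexHull(k)); p=full(e[0],x-r,y-r); print('bore',th,np.round(p,2),np.round(np.array(e[1])/S,2),np.round(onz(c,p,.072),4))
# scene
for nm,(x,y,r) ,z in [('P1',(221,253,9),.082),('P2',(194,225,9),.082),('bore',(151,293,9),.072)]:
    g=ex(b,x-r,y-r,x+r,y+r)
    for th in (120,150):
        m=((g<th) if nm=='bore' else (g>th)).astype(np.uint8);cs,_=cv2.findContours(m,cv2.RETR_EXTERNAL,cv2.CHAIN_APPROX_NONE); k=max(cs,key=cv2.contourArea)
        e=cv2.fitEllipse(cv2.convexHull(k)); p=full(e[0],x-r,y-r); print('scene',nm,th,np.round(p,2),np.round(np.array(e[1])/S,2),np.round(onz(s,p,z),4))
E
```

```text
P1 150 [324.36 173.15] [14.69 14.92] exp d 15.3 [ 0.5785 -0.1539  0.082 ]
P1 190 [324.41 173.17] [14.11 14.35] exp d 15.3 [ 0.5784 -0.154   0.082 ]
P2 150 [308.96 220.25] [19.63 21.79] exp d 15.3 [ 0.46   -0.1139  0.082 ]
P2 190 [310.62 216.87] [14.35 14.57] exp d 15.3 [ 0.4684 -0.1181  0.082 ]
die 150 [388.75 202.17] [32.21 42.54] exp d 33.4 [ 0.5061 -0.3189  0.072 ]
die 190 [388.68 202.01] [31.55 42.26] exp d 33.4 [ 0.5065 -0.3188  0.072 ]
panL 150 [128.45 185.86] [52.88 62.56] exp d 53.6 [0.5425 0.3273 0.109 ]
panL 190 [126.64 186.92] [52.2  57.23] exp d 53.6 [0.5399 0.3315 0.109 ]
panR 150 [209.15 190.54] [52.94 67.03] exp d 53.6 [0.5315 0.1324 0.109 ]
panR 190 [211.24 192.27] [52.49 58.85] exp d 53.6 [0.5273 0.1274 0.109 ]
bore 100 [390.72 203.6 ] [10.45 11.59] [ 0.5024 -0.3239  0.072 ]
bore 150 [390.62 203.63] [11.42 12.16] [ 0.5024 -0.3236  0.072 ]
bore 190 [390.6  203.65] [12.03 12.68] [ 0.5023 -0.3235  0.072 ]
scene P1 120 [218.16 252.34] [17.73 21.44] [ 0.5738 -0.158   0.082 ]
scene P1 150 [218.39 251.11] [14.95 19.76] [ 0.5723 -0.1547  0.082 ]
scene P2 120 [193.72 225.14] [15.32 16.07] [ 0.4717 -0.123   0.082 ]
scene P2 150 [193.52 223.77] [12.06 14.64] [ 0.4685 -0.1197  0.082 ]
scene bore 120 [149.91 292.8 ] [10.19 13.61] [ 0.5017 -0.3245  0.072 ]
scene bore 150 [149.93 292.78] [10.9  14.15] [ 0.5017 -0.3244  0.072 ]
```

Call:
step_arm(plan=[{"spin": 5.32, "grip": -1}, {"spin": 5.32, "grip": -1}, {"spin": 5.33, "grip": -1}], force=50)

```text
schema error: expected keys grip, slide, spin
```

Call:
step_arm(plan=[{"spin": 5.32, "slide": [0, 0, 0], "grip": -1}, {"spin": 5.32, "slide": [0, 0, 0], "grip": -1}, {"spin": 5.33, "slide": [0, 0, 0], "grip": -1}], force=50)

```text
time_s: 0.4
ee_pos: [0.1513, -0.5286, 0.2052]
eef_rot: [-1.571, 0.0, -1.575]
force: [-0.0, -0.3, 0.1]
grip_width: 0.0942
```

Call:
step_arm(plan=[{"spin": 0, "slide": [-0.0256, 0.003, 0.01985], "grip": -1}, {"spin": 0, "slide": [-0.0256, 0.003, 0.01985], "grip": -1}, {"spin": 0, "slide": [-0.0256, 0.003, 0.01985], "grip": -1}, {"spin": 0, "slide": [-0.0256, 0.003, 0.01985], "grip": -1}, {"spin": 0, "slide": [-0.0256, 0.003, 0.01985], "grip": -1}, {"spin": 0, "slide": [-0.0256, 0.003, 0.01985], "grip": -1}, {"spin": 0, "slide": [-0.0256, 0.003, 0.01985], "grip": -1}, {"spin": 0, "slide": [-0.0256, 0.003, 0.01985], "grip": -1}, {"spin": 0, "slide": [-0.0256, 0.003, 0.01985], "grip": -1}, {"spin": 0, "slide": [-0.0256, 0.003, 0.01985], "grip": -1}, {"spin": 0, "slide": [-0.0256, 0.003, 0.01985], "grip": -1}, {"spin": 0, "slide": [-0.0256, 0.003, 0.01985], "grip": -1}, {"spin": 0, "slide": [-0.0256, 0.003, 0.01985], "grip": -1}, {"spin": 0, "slide": [-0.0256, 0.003, 0.01985], "grip": -1}, {"spin": 0, "slide": [-0.0256, 0.003, 0.01985], "grip": -1}, {"spin": 0, "slide": [-0.0256, 0.003, 0.01985], "grip": -1}])

```text
time_s: 1.73
ee_pos: [0.4696, -0.1176, 0.1572]
eef_rot: [-1.571, 0.0, -1.571]
force: [0.3, -0.7, 0.1]
grip_width: 0.0939
```

```bash
python3 - <<'E'
from h import *
o=get_obs();print(o['ee_pos'],o['eef_rot'],np.round(o['qpos'],2));im=cams.camera('wrist');cv2.imwrite('pics/w1.png',im);c=cams.calibration('wrist');print(np.round(c['T'],3).tolist())
o=get_obs();print(o['ee_pos'],o['joint_vel'])
print('exp P2',proj(c,[.4684,-.1185,.082]),'P1',proj(c,[.578,-.154,.082]),'die',proj(c,[.502,-.3238,.072]))
E
```

```text
[ 0.46959745 -0.11757084  0.15721639] [-1.57095984e+00  4.39128731e-05 -1.57060506e+00] [-0.32  0.2   1.76 -0.    1.18  1.25]
[[0.002, 0.972, 0.235, 0.54], [-1.0, 0.003, -0.001, -0.114], [-0.002, -0.235, 0.972, 0.336], [0.0, 0.0, 0.0, 1.0]]
[ 0.47174477 -0.11430898  0.15671491] [-0.09338003 -0.02613321  0.02632391 -0.0070334   0.00308522 -0.13827397]
exp P2 [259.26669946 204.47614176] P1 [311.38081314  52.50892223] die [524.60884774 159.83655897]
```

View pics/w1.png

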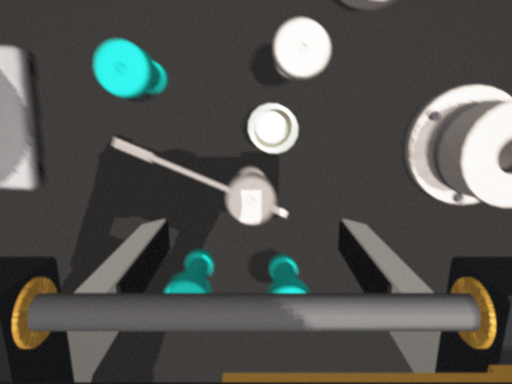

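Call:
step_arm(plan=[{"spin": 0, "slide": [0, 0.02, 0], "grip": -1}, {"spin": 0, "slide": [0, 0, 0], "grip": -1}, {"spin": 0, "slide": [0, 0, 0], "grip": -1}, {"spin": 0, "slide": [0, 0, 0], "grip": -1}])

```text
time_s: 2.12
ee_pos: [0.4689, -0.1196, 0.1381]
eef_rot: [-1.571, -0.0, -1.571]
force: [0.1, 0.3, -0.0]
grip_width: 0.0937
```

```bash
cat > w.py <<'E'
from h import *
def white(img,x,y,r,th=170):
    g=cv2.cvtColor(img,cv2.COLOR_BGR2GRAY); x0,y0=max(0,x-r),max(0,y-r)
    g=cv2.GaussianBlur(g[y0:y+r,x0:x+r],(3,3),0); m=(g>th).astype(np.uint8)
    cs,_=cv2.findContours(m,cv2.RETR_EXTERNAL,cv2.CHAIN_APPROX_NONE);k=max(cs,key=cv2.contourArea)
    e=cv2.fitEllipse(cv2.convexHull(k)); return np.array(e[0])+[x0,y0],e[1]
E
python3 - <<'E'
from w import *
o=get_obs();c=cams.calibration('wrist');im=cams.camera('wrist');cv2.imwrite('pics/w2.png',im)
print(o['ee_pos'],o['eef_rot'],np.abs(o['joint_vel']).max(),o['force'])
print('exp P2',proj(c,[.4684,-.1185,.082]),'P1',proj(c,[.578,-.154,.082]),'die',proj(c,[.502,-.3238,.072]))
E
```

```text
[ 0.46889026 -0.11955166  0.13805745] [-1.57060234e+00 -6.72907544e-05 -1.57142414e+00] 0.00875188646243056 [ 0.10759071  0.25762364 -0.013936  ]
exp P2 [252.28161381 207.69120903] P1 [307.58446536  42.95153564] die [537.59795261 158.84780781]
```

View pics/w2.png

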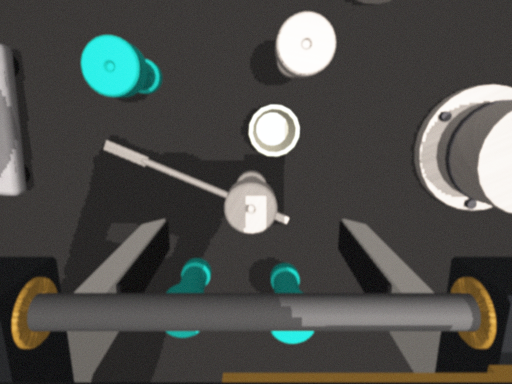

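Call:
step_arm(plan=[{"spin": 0, "slide": [0, 0.027, 0], "grip": -1}, {"spin": 0, "slide": [0, 0.027, 0], "grip": -1}, {"spin": 0, "slide": [0, 0.018, 0], "grip": -1}, {"spin": 0, "slide": [0, 0.008, 0], "grip": -0.2}, {"spin": 0, "slide": [0, 0, 0], "grip": 1}, {"spin": 0, "slide": [0, 0, 0], "grip": 1}, {"spin": 0, "slide": [0, 0, 0], "grip": 1}, {"spin": 0, "slide": [0, 0, 0], "grip": 1}, {"spin": 0, "slide": [0, 0, 0], "grip": 1}])

```text
time_s: 2.92
ee_pos: [0.4694, -0.1193, 0.0584]
eef_rot: [-1.569, -0.001, -1.571]
force: [0.1, -0.2, -0.1]
grip_width: 0.0575
```

Call:
step_arm(plan=[{"spin": 0, "slide": [0, 0, 0], "grip": 1}, {"spin": 0, "slide": [0, 0, 0], "grip": 1}, {"spin": 0, "slide": [0, 0, 0], "grip": 1}, {"spin": 0, "slide": [0, 0, 0], "grip": 1}, {"spin": 0, "slide": [0, 0, 0], "grip": 1}])

```text
time_s: 3.33
ee_pos: [0.469, -0.1191, 0.0576]
eef_rot: [-1.571, 0.0, -1.571]
force: [1.1, 1.1, 2.3]
grip_width: 0.0373
```

Call:
step_arm(plan=[{"spin": 0, "slide": [0, -0.015, 0], "grip": 1}, {"spin": 0, "slide": [0, -0.03, 0], "grip": 1}, {"spin": 0, "slide": [0, -0.035, 0], "grip": 1}, {"spin": 0, "slide": [-0.01, -0.035, 0], "grip": 1}, {"spin": 0, "slide": [-0.028, -0.027, 0.005], "grip": 1}, {"spin": 0, "slide": [-0.028, 0, 0.005], "grip": 1}, {"spin": 0, "slide": [-0.028, 0, 0.005], "grip": 1}, {"spin": 0, "slide": [-0.028, 0, 0.005], "grip": 1}, {"spin": 0, "slide": [-0.028, 0, 0.005], "grip": 1}, {"spin": 0, "slide": [-0.028, 0, 0.005], "grip": 1}, {"spin": 0, "slide": [-0.028, 0, 0.005], "grip": 1}, {"spin": 0, "slide": [-0.028, 0, 0.005], "grip": 1}, {"spin": 0, "slide": [-0.028, 0, 0.005], "grip": 1}, {"spin": 0, "slide": [-0.028, 0, 0.005], "grip": 1}, {"spin": 0, "slide": [-0.028, 0, 0.005], "grip": 1}, {"spin": 0, "slide": [-0.028, 0, 0.005], "grip": 1}, {"spin": 0, "slide": [-0.028, 0, 0.005], "grip": 1}, {"spin": 0, "slide": [-0.028, 0, 0.005], "grip": 1}, {"spin": 0, "slide": [-0.028, 0, 0.001], "grip": 1}, {"spin": 0, "slide": [-0.019, 0, 0], "grip": 1}])

```text
time_s: 5.0
ee_pos: [0.5395, 0.3319, 0.1983]
eef_rot: [-1.572, -0.001, -1.57]
force: [0.2, -0.7, -3.0]
grip_width: 0.0369
```

Call:
step_arm(plan=[{"spin": 0, "slide": [0, 0, 0], "grip": 1}, {"spin": 0, "slide": [0, 0, 0], "grip": 1}, {"spin": 0, "slide": [0, 0, 0], "grip": 1}])

```text
time_s: 5.25
ee_pos: [0.5398, 0.3293, 0.1988]
eef_rot: [-1.572, -0.001, -1.571]
force: [0.2, -0.2, -3.7]
grip_width: 0.0371
```

```bash
python3 - <<'E'
from w import *
o=get_obs();c=cams.calibration('wrist');im=cams.camera('wrist');cv2.imwrite('pics/w3.png',im)
print(o['ee_pos'],o['eef_rot'],np.abs(o['joint_vel']).max(),o['force'],o['grip_width'])
print('panL',proj(c,[.540,.3305,.109]),'P1 panR',proj(c,[.53,.126,.109]))
cv2.imwrite('pics/top3.png',cams.camera('top'))
E
```

```text
[0.53975008 0.32927618 0.19882914] [-1.57178813e+00 -8.07619321e-04 -1.57085423e+00] 0.014000694843699233 [ 0.24107611 -0.15677803 -3.66426647] 0.03713484281302025
panL [252.1206438  195.02855591] P1 panR [502.53563935 206.91580202]
```

View pics/w3.png

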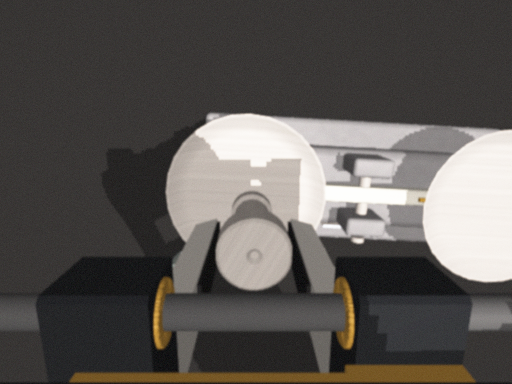

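View pics/top3.png

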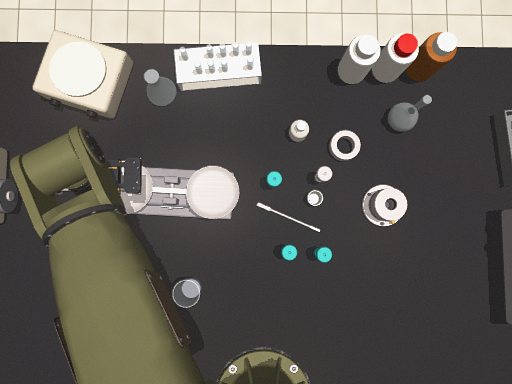

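Call:
step_arm(plan=[{"spin": 0, "slide": [-0.004, 0.012, 0.003], "grip": 1}, {"spin": 0, "slide": [0, 0.012, 0], "grip": 1}, {"spin": 0, "slide": [0, 0.008, 0], "grip": 1}, {"spin": 0, "slide": [0, 0.006, 0], "grip": 1}, {"spin": 0, "slide": [0, 0.004, 0], "grip": 1}, {"spin": 0, "slide": [0, 0.003, 0], "grip": 1}, {"spin": 0, "slide": [0, 0, 0], "grip": 1}, {"spin": 0, "slide": [0, 0, 0], "grip": 1}])

```text
time_s: 6.02
ee_pos: [0.543, 0.3339, 0.1547]
eef_rot: [-1.57, 0.0, -1.571]
force: [-0.3, -0.6, -3.8]
grip_width: 0.0373
```

```bash
python3 - <<'E'
from w import *
o=get_obs();print(o['ee_pos'],o['force'])
cv2.imwrite('pics/s4.png',cv2.resize(cams.camera('scene')[90:220,210:350],None,fx=4,fy=4,interpolation=cv2.INTER_CUBIC))
E
```

```text
[0.5429739  0.33392154 0.15468482] [-0.25709001 -0.58287641 -3.77561816]
```

View pics/s4.png

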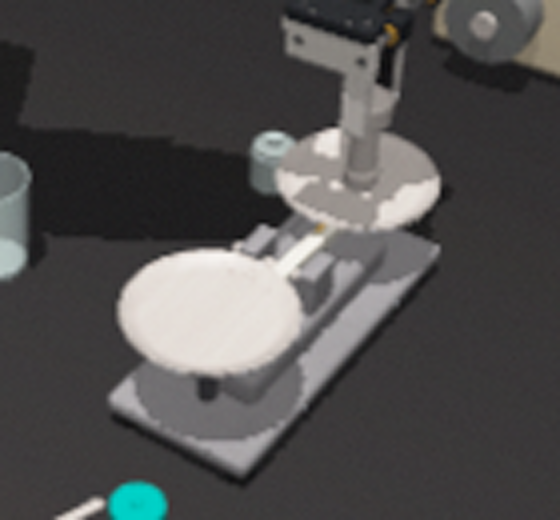

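Call:
step_arm(plan=[{"spin": 0, "slide": [0, 0.002, 0], "grip": 1}, {"spin": 0, "slide": [0, 0.001, 0], "grip": 1}, {"spin": 0, "slide": [0, 0, 0], "grip": 1}, {"spin": 0, "slide": [0, 0, 0], "grip": 1}])

```text
time_s: 6.4
ee_pos: [0.543, 0.334, 0.1517]
eef_rot: [-1.57, 0.0, -1.571]
force: [-0.3, 0.0, -1.9]
grip_width: 0.037
```

Call:
step_arm(plan=[{"spin": 0, "slide": [0, 0, 0], "grip": -0.2}, {"spin": 0, "slide": [0, 0, 0], "grip": -0.2}, {"spin": 0, "slide": [0, 0, 0], "grip": -0.2}, {"spin": 0, "slide": [0, 0, 0], "grip": -0.4}, {"spin": 0, "slide": [0, -0.008, 0], "grip": -0.4}, {"spin": 0, "slide": [0, -0.02, 0], "grip": -0.4}, {"spin": 0, "slide": [0, -0.03, 0], "grip": -0.4}, {"spin": 0, "slide": [0, -0.03, 0], "grip": -0.4}])

```text
time_s: 7.07
ee_pos: [0.5426, 0.3337, 0.2408]
eef_rot: [-1.572, -0.0, -1.571]
force: [0.0, 0.4, -0.2]
grip_width: 0.0658
```

```bash
python3 - <<'E'
from w import *
o=get_obs();print(o['ee_pos'],o['force'],o['grip_width'])
cv2.imwrite('pics/s5.png',cv2.resize(cams.camera('scene')[90:220,210:350],None,fx=4,fy=4,interpolation=cv2.INTER_CUBIC))
E
```

```text
[0.54258263 0.3337215  0.24081007] [ 0.03286382  0.3978511  -0.226785  ] 0.06582360493941551
```

View pics/s5.png

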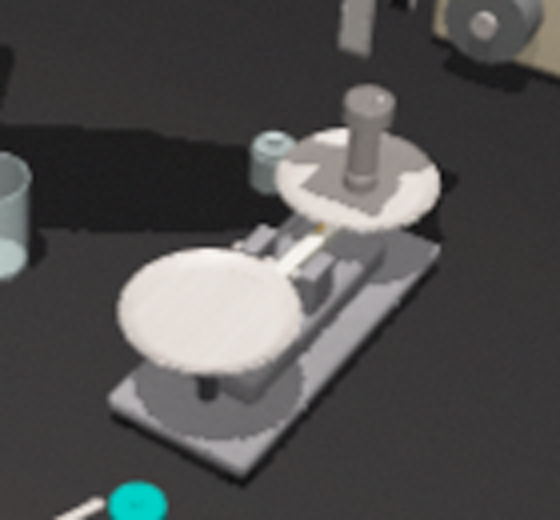

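Call:
step_arm(plan=[{"spin": 0, "slide": [0.015, -0.01, 0], "grip": -0.4}, {"spin": 0, "slide": [0.028, 0, 0.002], "grip": -1}, {"spin": 0, "slide": [0.028, 0, 0.002], "grip": -1}, {"spin": 0, "slide": [0.028, 0, 0.002], "grip": -1}, {"spin": 0, "slide": [0.028, 0, 0.002], "grip": -1}, {"spin": 0, "slide": [0.028, 0, 0.002], "grip": -1}, {"spin": 0, "slide": [0.028, 0, 0.002], "grip": -1}, {"spin": 0, "slide": [0.028, 0, 0.002], "grip": -1}, {"spin": 0, "slide": [0.028, 0, 0.002], "grip": -1}, {"spin": 0, "slide": [0.028, 0, 0.002], "grip": -1}, {"spin": 0, "slide": [0.028, 0, 0.002], "grip": -1}, {"spin": 0, "slide": [0.028, 0, 0.002], "grip": -1}, {"spin": 0, "slide": [0.028, 0.01, 0.002], "grip": -1}, {"spin": 0, "slide": [0.028, 0.02, 0.002], "grip": -1}, {"spin": 0, "slide": [0.028, 0.025, 0.002], "grip": -1}, {"spin": 0, "slide": [0.028, 0.025, 0.002], "grip": -1}, {"spin": 0, "slide": [0.028, 0.025, 0.002], "grip": -1}, {"spin": 0, "slide": [0.025, 0.01, 0.003], "grip": -1}, {"spin": 0, "slide": [0, 0, 0], "grip": -1}, {"spin": 0, "slide": [0, 0, 0], "grip": -1}])

```text
time_s: 8.78
ee_pos: [0.5771, -0.1553, 0.1338]
eef_rot: [-1.572, 0.001, -1.573]
force: [-0.3, -1.5, 0.2]
grip_width: 0.0938
```

```bash
python3 - <<'E'
from w import *
o=get_obs();c=cams.calibration('wrist');im=cams.camera('wrist');cv2.imwrite('pics/w6.png',im)
print(o['ee_pos'],o['eef_rot'],np.abs(o['joint_vel']).max(),o['force'],o['grip_width'])
print('exp P1',proj(c,[.578,-.154,.082]))
E
```

```text
[ 0.57705863 -0.15532303  0.13382549] [-1.57247126e+00  5.75466495e-04 -1.57293583e+00] 0.0425138935038874 [-0.34502276 -1.46015497  0.21033279] 0.0937582789921263
exp P1 [251.88549816 207.31446452]
```

View pics/w6.png

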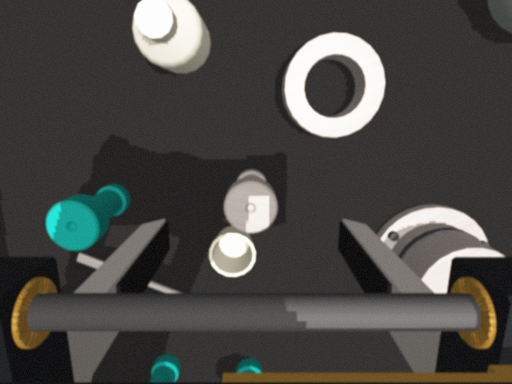

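Call:
step_arm(plan=[{"spin": 0, "slide": [0, 0.027, 0.001], "grip": -0.6}, {"spin": 0, "slide": [0, 0.025, 0], "grip": -0.4}, {"spin": 0, "slide": [0, 0.016, 0], "grip": -0.2}, {"spin": 0, "slide": [0, 0.0075, 0], "grip": -0.1}, {"spin": 0, "slide": [0, 0, 0], "grip": 0.2}, {"spin": 0, "slide": [0, 0, 0], "grip": 1}, {"spin": 0, "slide": [0, 0, 0], "grip": 1}, {"spin": 0, "slide": [0, 0, 0], "grip": 1}, {"spin": 0, "slide": [0, 0, 0], "grip": 1}, {"spin": 0, "slide": [0, 0, 0], "grip": 1}, {"spin": 0, "slide": [0, 0, 0], "grip": 1}])

```text
time_s: 9.75
ee_pos: [0.5795, -0.1541, 0.06]
eef_rot: [-1.569, -0.0, -1.571]
force: [-1.1, 1.6, 6.1]
grip_width: 0.0371
```

Call:
step_arm(plan=[{"spin": 0, "slide": [0, -0.01, 0], "grip": 1}, {"spin": 0, "slide": [0, -0.03, 0], "grip": 1}, {"spin": 0, "slide": [0, -0.035, 0], "grip": 1}, {"spin": 0, "slide": [-0.005, -0.035, 0], "grip": 1}, {"spin": 0, "slide": [-0.022, -0.03, -0.004], "grip": 1}, {"spin": 0, "slide": [-0.025, 0, -0.005], "grip": 1}, {"spin": 0, "slide": [-0.025, 0, -0.005], "grip": 1}, {"spin": 0, "slide": [-0.025, 0, -0.005], "grip": 1}, {"spin": 0, "slide": [-0.025, 0, -0.005], "grip": 1}, {"spin": 0, "slide": [-0.025, 0, -0.005], "grip": 1}, {"spin": 0, "slide": [-0.025, 0, -0.005], "grip": 1}, {"spin": 0, "slide": [-0.025, 0, -0.005], "grip": 1}, {"spin": 0, "slide": [-0.025, 0, -0.005], "grip": 1}, {"spin": 0, "slide": [-0.025, 0, -0.005], "grip": 1}, {"spin": 0, "slide": [-0.025, 0, -0.004], "grip": 1}, {"spin": 0, "slide": [-0.004, 0, 0], "grip": 1}, {"spin": 0, "slide": [0, 0, 0], "grip": 1}, {"spin": 0, "slide": [0, 0, 0], "grip": 1}, {"spin": 0, "slide": [0, 0, 0], "grip": 1}])

```text
time_s: 11.33
ee_pos: [0.526, 0.1259, 0.199]
eef_rot: [-1.571, -0.0, -1.572]
force: [0.6, 0.1, -4.5]
grip_width: 0.0372
```

```bash
python3 - <<'E'
from w import *
o=get_obs();c=cams.calibration('wrist');im=cams.camera('wrist');cv2.imwrite('pics/w7.png',im)
print(o['ee_pos'],o['eef_rot'],np.abs(o['joint_vel']).max(),o['force'],o['grip_width'])
E
```

```text
[0.52601384 0.12591686 0.19899022] [-1.57101246e+00 -2.54802093e-04 -1.57156802e+00] 0.005347152710518742 [ 0.57837128  0.11789607 -4.50749443] 0.03720149555072292
```

View pics/w7.png

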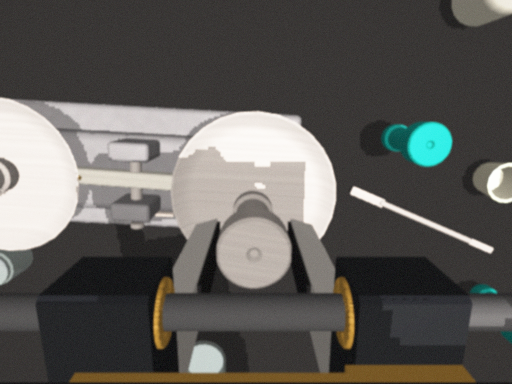

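Call:
step_arm(plan=[{"spin": 0, "slide": [0, 0.01, 0.002], "grip": 1}, {"spin": 0, "slide": [0, 0.01, 0], "grip": 1}, {"spin": 0, "slide": [0, 0.005, 0], "grip": 1}, {"spin": 0, "slide": [0, 0.003, 0], "grip": 1}, {"spin": 0, "slide": [0, 0.002, 0], "grip": 1}, {"spin": 0, "slide": [0, 0.002, 0], "grip": 1}, {"spin": 0, "slide": [0, 0.002, 0], "grip": 1}, {"spin": 0, "slide": [0, 0, 0], "grip": 1}, {"spin": 0, "slide": [0, 0, 0], "grip": 1}])

```text
time_s: 12.13
ee_pos: [0.528, 0.1268, 0.1651]
eef_rot: [-1.57, -0.0, -1.571]
force: [-1.1, -2.1, 0.2]
grip_width: 0.0372
```

Call:
step_arm(plan=[{"spin": 0, "slide": [0, 0.002, 0], "grip": 1}, {"spin": 0, "slide": [0, 0.002, 0], "grip": 1}, {"spin": 0, "slide": [0, 0, 0], "grip": 1}, {"spin": 0, "slide": [0, 0, 0], "grip": 1}])

```text
time_s: 12.47
ee_pos: [0.5279, 0.1269, 0.1609]
eef_rot: [-1.571, 0.0, -1.571]
force: [-0.5, -0.3, 0.0]
grip_width: 0.0375
```

```bash
python3 - <<'E'
from w import *
o=get_obs();print(o['ee_pos'],o['force'],o['grip_width'])
cv2.imwrite('pics/s8.png',cv2.resize(cams.camera('scene')[90:220,210:350],None,fx=4,fy=4,interpolation=cv2.INTER_CUBIC))
E
```

```text
[0.52793626 0.1269115  0.16086673] [-0.50156921 -0.25095499  0.01077119] 0.03746940005083145
```

View pics/s8.png

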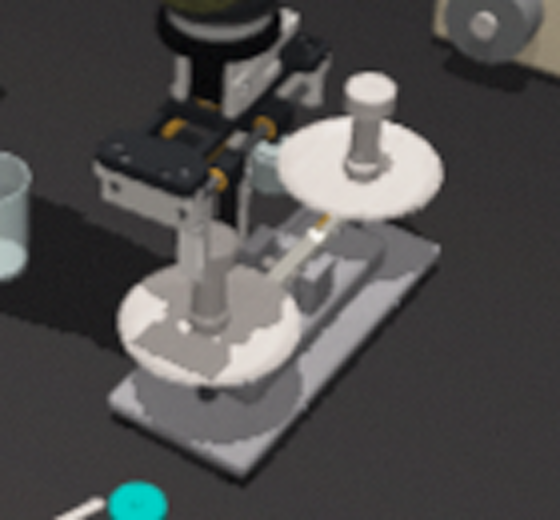

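Call:
step_arm(plan=[{"spin": 0, "slide": [0, 0, 0], "grip": -0.2}, {"spin": 0, "slide": [0, 0, 0], "grip": -0.3}, {"spin": 0, "slide": [0, 0, 0], "grip": -0.4}, {"spin": 0, "slide": [0, 0, 0], "grip": -0.5}, {"spin": 0, "slide": [0, -0.008, 0], "grip": -0.5}, {"spin": 0, "slide": [0, -0.02, 0], "grip": -0.5}, {"spin": 0, "slide": [0, -0.03, 0], "grip": -0.5}, {"spin": 0, "slide": [0, -0.03, 0], "grip": -0.5}, {"spin": 0, "slide": [0, 0, 0], "grip": -0.5}, {"spin": 0, "slide": [0, 0, 0], "grip": -0.5}, {"spin": 0, "slide": [0, 0, 0], "grip": -0.5}, {"spin": 0, "slide": [0, 0, 0], "grip": -0.5}, {"spin": 0, "slide": [0, 0, 0], "grip": -0.5}, {"spin": 0, "slide": [0, 0, 0], "grip": -0.5}, {"spin": 0, "slide": [0, 0, 0], "grip": -0.5}, {"spin": 0, "slide": [0, 0, 0], "grip": -0.5}, {"spin": 0, "slide": [0, 0, 0], "grip": -0.5}, {"spin": 0, "slide": [0, 0, 0], "grip": -0.5}])

```text
time_s: 14.02
ee_pos: [0.5279, 0.1269, 0.2489]
eef_rot: [-1.571, 0.0, -1.571]
force: [-0.9, 0.2, 0.0]
grip_width: 0.0707
```

```bash
python3 - <<'E'
from w import *
o=get_obs();print(o['ee_pos'],o['force'],o['grip_width'])
im=cams.camera('scene');cv2.imwrite('pics/s9f.png',im)
cv2.imwrite('pics/s9.png',cv2.resize(im[90:220,210:350],None,fx=4,fy=4,interpolation=cv2.INTER_CUBIC))
c=cams.calibration('scene')
for z in (.094,.103,.112): print(z,'footR',(proj(c,[.528,.127,z])-[210,90])*4,'footL',(proj(c,[.543,.334,z])-[210,90])*4)
E
```

```text
[0.5278918  0.12687099 0.24887995] [-0.88038225  0.19970926  0.02915885] 0.0706556014723752
0.094 footR [209.19941249 330.77199949] footL [359.27140697 183.96741017]
0.103 footR [209.46112036 321.74100101] footL [360.31779386 174.99314812]
0.112 footR [209.72596205 312.60186102] footL [361.37552724 165.9215738 ]
```

View pics/s9.png

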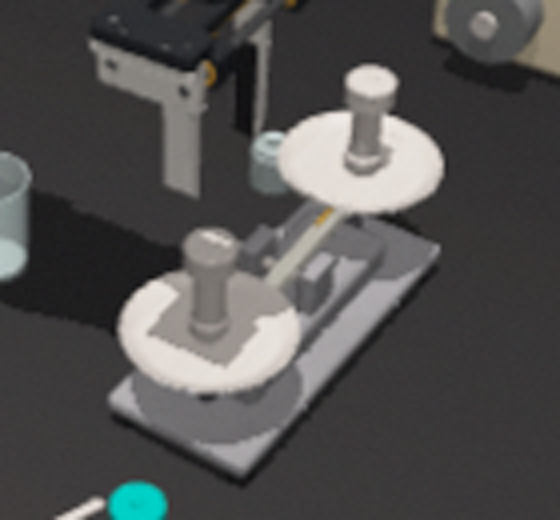

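Call:
step_arm(plan=[{"spin": 0, "slide": [0, 0.02, 0], "grip": -0.5}, {"spin": 0, "slide": [0, 0.03, 0], "grip": -0.5}, {"spin": 0, "slide": [0, 0.025, 0], "grip": -0.4}, {"spin": 0, "slide": [0, 0.014, 0], "grip": -0.3}, {"spin": 0, "slide": [0, 0.007, 0], "grip": -0.2}, {"spin": 0, "slide": [0, 0, 0], "grip": -0.1}, {"spin": 0, "slide": [0, 0, 0], "grip": 0}])

```text
time_s: 14.65
ee_pos: [0.5282, 0.1269, 0.1537]
eef_rot: [-1.57, 0.0, -1.571]
force: [-0.2, -0.2, 0.2]
grip_width: 0.0488
```

```bash
python3 - <<'E'
from w import *
o=get_obs();print(o['ee_pos'],o['force'],o['grip_width'])
im=cams.camera('scene')
cv2.imwrite('pics/s10.png',cv2.resize(im[90:220,210:350],None,fx=4,fy=4,interpolation=cv2.INTER_CUBIC))
cv2.imwrite('pics/w10.png',cams.camera('wrist'))
E
```

```text
[0.52823065 0.12693129 0.15369067] [-0.24547667 -0.15461167  0.16536277] 0.048771383533197696
```

View pics/s10.png

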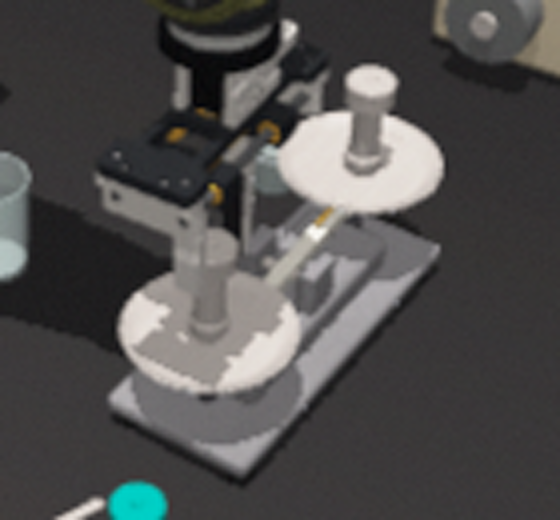

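View pics/w10.png

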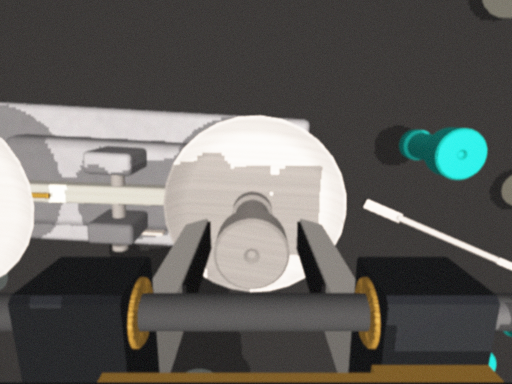

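Call:
step_arm(plan=[{"spin": 0, "slide": [0, 0.0015, 0], "grip": 0.1}, {"spin": 0, "slide": [0, 0, 0], "grip": 0.3}, {"spin": 0, "slide": [0, 0, 0], "grip": 1}, {"spin": 0, "slide": [0, 0, 0], "grip": 1}, {"spin": 0, "slide": [0, 0, 0], "grip": 1}, {"spin": 0, "slide": [0, 0, 0], "grip": 1}, {"spin": 0, "slide": [0, 0, 0], "grip": 1}], force=60)

```text
time_s: 15.33
ee_pos: [0.5281, 0.127, 0.1518]
eef_rot: [-1.57, 0.0, -1.571]
force: [-0.1, 1.8, 5.2]
grip_width: 0.0371
```

Call:
step_arm(plan=[{"spin": 0, "slide": [0, -0.002, 0], "grip": 1}, {"spin": 0, "slide": [0, -0.002, 0], "grip": 1}, {"spin": 0, "slide": [0, -0.002, 0], "grip": 1}, {"spin": 0, "slide": [0, -0.002, 0], "grip": 1}, {"spin": 0, "slide": [0, -0.002, 0], "grip": 1}, {"spin": 0, "slide": [0, -0.002, 0], "grip": 1}, {"spin": 0, "slide": [0, -0.002, 0], "grip": 1}, {"spin": 0, "slide": [0, -0.002, 0], "grip": 1}, {"spin": 0, "slide": [0, -0.002, 0], "grip": 1}, {"spin": 0, "slide": [0, -0.002, 0], "grip": 1}, {"spin": 0, "slide": [0, -0.004, 0], "grip": 1}, {"spin": 0, "slide": [0, -0.015, 0], "grip": 1}, {"spin": 0, "slide": [0, -0.02, 0], "grip": 1}])

```text
time_s: 16.42
ee_pos: [0.527, 0.1267, 0.2095]
eef_rot: [-1.575, -0.001, -1.571]
force: [0.7, -0.8, -3.8]
grip_width: 0.0368
```

```bash
python3 - <<'E'
from w import *
o=get_obs();print(o['ee_pos'],o['force'],o['grip_width'])
im=cams.camera('scene')
cv2.imwrite('pics/s11.png',cv2.resize(im[90:220,210:350],None,fx=4,fy=4,interpolation=cv2.INTER_CUBIC))
E
```

```text
[0.5270125  0.12667488 0.20947554] [ 0.68187783 -0.75329537 -3.76056975] 0.03675022298215745
```

View pics/s11.png

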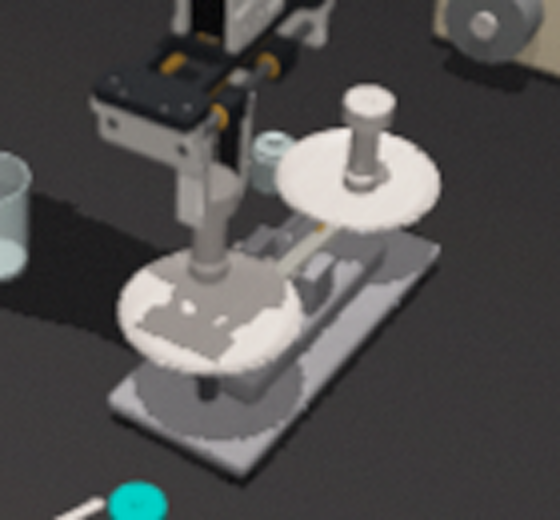

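Call:
step_arm(plan=[{"spin": 0, "slide": [0.01, 0, 0], "grip": 1}, {"spin": 0, "slide": [0.02, 0, 0], "grip": 1}, {"spin": 0, "slide": [0.028, 0, -0.0015], "grip": 1}, {"spin": 0, "slide": [0.028, 0, -0.0015], "grip": 1}, {"spin": 0, "slide": [0.028, 0, -0.0015], "grip": 1}, {"spin": 0, "slide": [0.028, 0, -0.0015], "grip": 1}, {"spin": 0, "slide": [0.028, 0, -0.0015], "grip": 1}, {"spin": 0, "slide": [0.028, 0, -0.0015], "grip": 1}, {"spin": 0, "slide": [0.028, 0, -0.0015], "grip": 1}, {"spin": 0, "slide": [0.028, 0, -0.0015], "grip": 1}, {"spin": 0, "slide": [0.028, 0, -0.0015], "grip": 1}, {"spin": 0, "slide": [0.028, 0, -0.0015], "grip": 1}, {"spin": 0, "slide": [0.028, 0, -0.0015], "grip": 1}, {"spin": 0, "slide": [0.028, 0, -0.0015], "grip": 1}, {"spin": 0, "slide": [0.028, 0, -0.0015], "grip": 1}, {"spin": 0, "slide": [0.028, 0.01, -0.0015], "grip": 1}, {"spin": 0, "slide": [0.02, 0.01, -0.0015], "grip": 1}, {"spin": 0, "slide": [0.0085, 0.01, -0.003], "grip": 1}, {"spin": 0, "slide": [0, 0.01, 0], "grip": 1}, {"spin": 0, "slide": [0, 0.01, 0], "grip": 1}])

```text
time_s: 18.13
ee_pos: [0.5018, -0.3232, 0.1587]
eef_rot: [-1.572, 0.001, -1.571]
force: [-0.5, 1.6, -3.6]
grip_width: 0.0371
```

Call:
step_arm(plan=[{"spin": 0, "slide": [0, 0, 0], "grip": 1}, {"spin": 0, "slide": [0, 0, 0], "grip": 1}, {"spin": 0, "slide": [0, 0, 0], "grip": 1}, {"spin": 0, "slide": [0, 0, 0], "grip": 1}])

```text
time_s: 18.47
ee_pos: [0.5029, -0.3232, 0.1613]
eef_rot: [-1.57, -0.001, -1.57]
force: [1.2, 0.7, -4.8]
grip_width: 0.0372
```

```bash
python3 - <<'E'
from w import *
o=get_obs();print(o['ee_pos'],o['eef_rot'],o['force'],o['grip_width'])
c=cams.calibration('wrist');cv2.imwrite('pics/w12.png',cams.camera('wrist'))
im=cams.camera('scene');cv2.imwrite('pics/s12f.png',im);cs=cams.calibration('scene')
p=o['ee_pos'];print('scene foot exp',proj(cs,[p[0],p[1],p[2]-.058]),'mouth',proj(cs,[.502,-.324,.072]))
print('wrist foot exp',proj(c,[p[0],p[1],p[2]-.058]),'head',proj(c,[p[0],p[1],p[2]+.024]),'mouth',proj(c,[.502,-.324,.072]))
cv2.imwrite('pics/s12.png',cv2.resize(im[210:340,90:220],None,fx=4.5,fy=4.5,interpolation=cv2.INTER_CUBIC))
cv2.imwrite('pics/t12.png',cams.camera('top'))
E
```

```text
[ 0.50293201 -0.3232065   0.16129144] [-1.56969650e+00 -7.98921264e-04 -1.56982532e+00] [ 1.16534991  0.67193378 -4.75438195] 0.03718074268739206
scene foot exp [148.00914659 285.6912689 ] mouth [150.15864429 292.71711075]
wrist foot exp [253.69200797 206.36299365] head [253.835155  252.6380336] mouth [254.63836706 196.83130126]
```

View pics/w12.png

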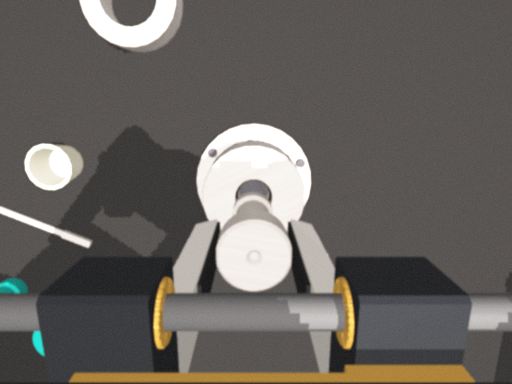

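View pics/s12.png

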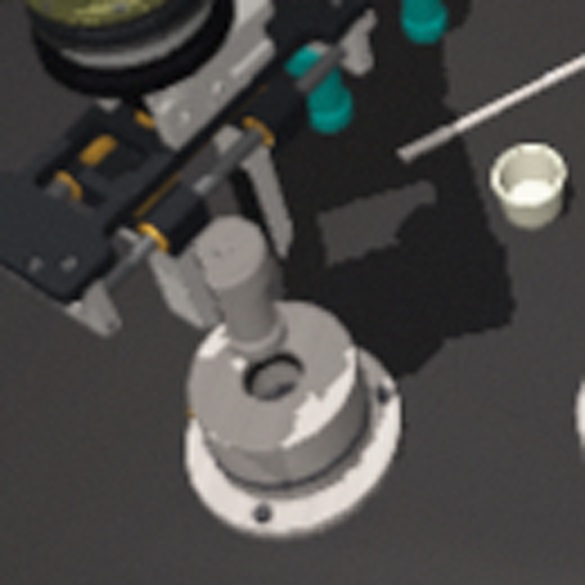

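Call:
step_arm(plan=[{"spin": 0, "slide": [0.0005, 0.01, -0.0007], "grip": 1}, {"spin": 0, "slide": [0, 0.01, 0], "grip": 1}, {"spin": 0, "slide": [0, 0.007, 0], "grip": 1}, {"spin": 0, "slide": [0, 0, 0], "grip": 1}, {"spin": 0, "slide": [0, 0, 0], "grip": 1}, {"spin": 0, "slide": [0, 0, 0], "grip": 1}])

```text
time_s: 19.12
ee_pos: [0.5018, -0.3242, 0.1336]
eef_rot: [-1.571, -0.0, -1.571]
force: [-0.7, -0.1, -3.4]
grip_width: 0.0368
```

```bash
python3 - <<'E'
from w import *
o=get_obs();print(o['ee_pos'],o['eef_rot'],o['force'],o['grip_width'])
c=cams.calibration('wrist');w=cams.camera('wrist');cv2.imwrite('pics/w13.png',cv2.resize(w[100:300,150:350],None,fx=3,fy=3,interpolation=cv2.INTER_CUBIC))
im=cams.camera('scene');cs=cams.calibration('scene')
p=o['ee_pos'];f=lambda q:(q-[120,260])*9
print('scene foot exp',f(proj(cs,[p[0],p[1],p[2]-.058])),'mouth',f(proj(cs,[.502,-.324,.072])))
cv2.imwrite('pics/s13.png',cv2.resize(im[260:320,120:180],None,fx=9,fy=9,interpolation=cv2.INTER_CUBIC))
E
```

```text
[ 0.50182463 -0.32421633  0.13355223] [-1.57068054e+00 -7.24335119e-05 -1.57076606e+00] [-0.72263468 -0.12307791 -3.40786987] 0.03683419343449972
scene foot exp [267.60891904 287.84116893] mouth [271.42779864 294.45399679]
```

View pics/w13.png

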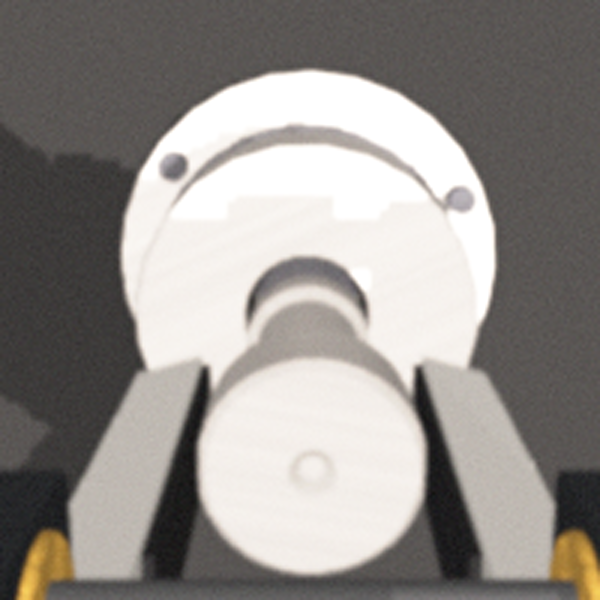

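View pics/s13.png

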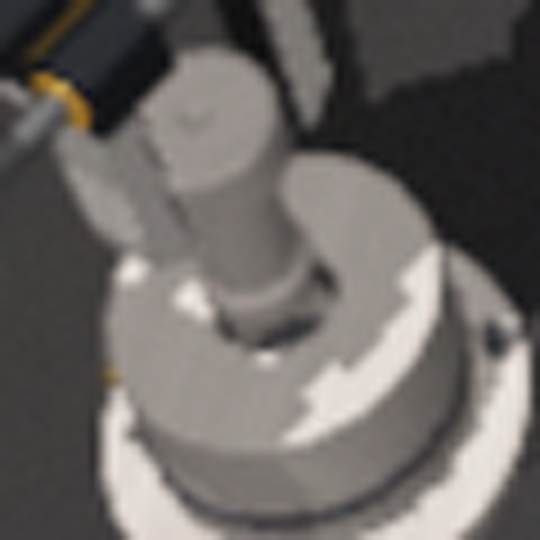

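Call:
step_arm(plan=[{"spin": 0, "slide": [0, 0.002, 0], "grip": 1}, {"spin": 0, "slide": [0, 0.002, 0], "grip": 1}, {"spin": 0, "slide": [0, 0.002, 0], "grip": 1}, {"spin": 0, "slide": [0, 0, 0], "grip": 1}, {"spin": 0, "slide": [0, 0, 0], "grip": 1}])

```text
time_s: 19.63
ee_pos: [0.5018, -0.3241, 0.1273]
eef_rot: [-1.571, 0.0, -1.571]
force: [1.0, 0.6, -4.5]
grip_width: 0.037
```

Call:
step_arm(plan=[{"spin": 0, "slide": [0, 0.002, 0], "grip": 1}, {"spin": 0, "slide": [0, 0.002, 0], "grip": 1}, {"spin": 0, "slide": [0, 0.001, 0], "grip": 1}, {"spin": 0, "slide": [0, 0, 0], "grip": 1}, {"spin": 0, "slide": [0, 0, 0], "grip": 1}])

```text
time_s: 20.05
ee_pos: [0.5017, -0.3241, 0.1223]
eef_rot: [-1.571, 0.0, -1.571]
force: [3.5, 0.2, -4.5]
grip_width: 0.0369
```

Call:
step_arm(plan=[{"spin": 0, "slide": [0, 0, 0.0007], "grip": 1}, {"spin": 0, "slide": [0, 0.002, 0], "grip": 1}, {"spin": 0, "slide": [0, 0, 0], "grip": 1}, {"spin": 0, "slide": [0, 0, 0], "grip": 1}])

```text
time_s: 20.38
ee_pos: [0.5023, -0.3241, 0.1203]
eef_rot: [-1.571, 0.0, -1.571]
force: [1.3, 0.1, -4.5]
grip_width: 0.0369
```

Centred in the bore. Now into the seal in small steps.

Call:
step_arm(plan=[{"spin": 0, "slide": [0, 0.002, 0.0003], "grip": 1}, {"spin": 0, "slide": [0, 0.001, 0], "grip": 1}, {"spin": 0, "slide": [0, 0.001, 0], "grip": 1}, {"spin": 0, "slide": [0, 0, 0], "grip": 1}])

```text
time_s: 20.72
ee_pos: [0.5027, -0.3241, 0.1162]
eef_rot: [-1.571, 0.0, -1.571]
force: [0.2, -0.4, -5.0]
grip_width: 0.0372
```

Call:
step_arm(plan=[{"spin": 0, "slide": [0, 0.001, 0], "grip": 1}, {"spin": 0, "slide": [0, 0.001, 0], "grip": 1}, {"spin": 0, "slide": [0, 0.001, 0], "grip": 1}, {"spin": 0, "slide": [0, 0, 0], "grip": 1}])

```text
time_s: 21.05
ee_pos: [0.5029, -0.3241, 0.1134]
eef_rot: [-1.571, 0.0, -1.571]
force: [2.2, -0.2, -4.2]
grip_width: 0.0369
```

Call:
step_arm(plan=[{"spin": 0, "slide": [0, 0.001, 0], "grip": 1}, {"spin": 0, "slide": [0, 0.001, 0], "grip": 1}, {"spin": 0, "slide": [0, 0, 0], "grip": 1}])

```text
time_s: 21.3
ee_pos: [0.503, -0.3242, 0.1119]
eef_rot: [-1.57, -0.0, -1.571]
force: [1.3, 0.8, 3.1]
grip_width: 0.0372
```

```bash
python3 - <<'E'
from w import *
o=get_obs();print(o['ee_pos'],o['eef_rot'],o['force'],o['grip_width'])
w=cams.camera('wrist');cv2.imwrite('pics/w14.png',cv2.resize(w[100:300,150:350],None,fx=3,fy=3,interpolation=cv2.INTER_CUBIC))
im=cams.camera('scene')
cv2.imwrite('pics/s14.png',cv2.resize(im[250:320,120:190],None,fx=8,fy=8,interpolation=cv2.INTER_CUBIC))
E
```

```text
[ 0.50304148 -0.32417301  0.11193938] [-1.56990441e+00 -3.98808275e-04 -1.57063277e+00] [1.31896441 0.80456883 3.1240239 ] 0.03717158328058296
```

View pics/s14.png

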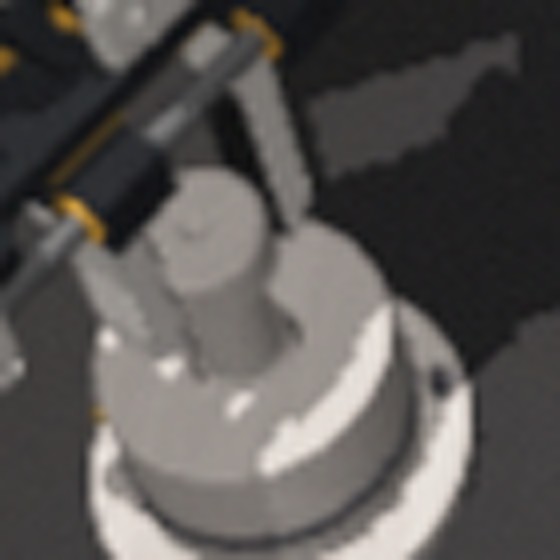

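View pics/w14.png

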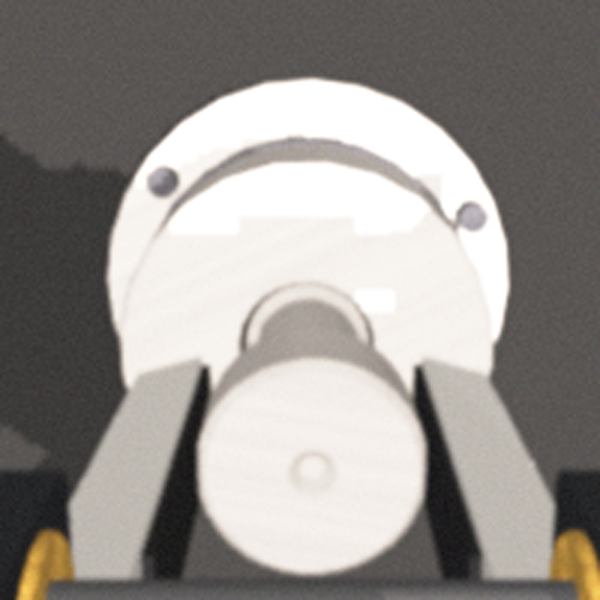

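Call:
step_arm(plan=[{"spin": 0, "slide": [0, 0.001, 0], "grip": 1}, {"spin": 0, "slide": [0, 0.001, 0], "grip": 1}, {"spin": 0, "slide": [0, 0.001, 0], "grip": 1}])

```text
time_s: 21.65
ee_pos: [0.5028, -0.3242, 0.1086]
eef_rot: [-1.57, -0.0, -1.571]
force: [1.3, -0.1, 1.6]
grip_width: 0.037
```

Call:
step_arm(plan=[{"spin": 0, "slide": [0, 0.001, 0], "grip": 1}, {"spin": 0, "slide": [0, 0.001, 0], "grip": 1}, {"spin": 0, "slide": [0, 0.001, 0], "grip": 1}])

```text
time_s: 21.9
ee_pos: [0.5027, -0.3242, 0.1053]
eef_rot: [-1.571, -0.0, -1.571]
force: [1.5, 0.3, 1.0]
grip_width: 0.0371
```

Call:
step_arm(plan=[{"spin": 0, "slide": [0, 0.001, 0], "grip": 1}, {"spin": 0, "slide": [0, 0.001, 0], "grip": 1}, {"spin": 0, "slide": [0, 0.001, 0], "grip": 1}])

```text
time_s: 22.15
ee_pos: [0.5028, -0.3241, 0.1023]
eef_rot: [-1.571, -0.0, -1.571]
force: [2.5, -0.1, 1.6]
grip_width: 0.037
```

Call:
step_arm(plan=[{"spin": 0, "slide": [0, 0.001, 0], "grip": 1}, {"spin": 0, "slide": [0, 0.001, 0], "grip": 1}, {"spin": 0, "slide": [0, 0.001, 0], "grip": 1}])

```text
time_s: 22.4
ee_pos: [0.5024, -0.3241, 0.0989]
eef_rot: [-1.572, 0.0, -1.571]
force: [-0.0, 0.7, -4.0]
grip_width: 0.0367
```

Call:
step_arm(plan=[{"spin": 0, "slide": [0, 0.0005, 0], "grip": 1}, {"spin": 0, "slide": [0, 0.0005, 0], "grip": 1}])

```text
time_s: 22.57
ee_pos: [0.5024, -0.324, 0.0978]
eef_rot: [-1.572, 0.001, -1.571]
force: [0.8, 0.5, -3.1]
grip_width: 0.037
```

Call:
step_arm(plan=[{"spin": 0, "slide": [0, 0.0005, 0], "grip": 1}, {"spin": 0, "slide": [0, 0.0005, 0], "grip": 1}])

```text
time_s: 22.73
ee_pos: [0.5025, -0.324, 0.0971]
eef_rot: [-1.571, 0.0, -1.571]
force: [0.5, -0.1, -4.0]
grip_width: 0.0371
```

Call:
step_arm(plan=[{"spin": 0, "slide": [0, 0.0005, 0], "grip": 1}, {"spin": 0, "slide": [0, 0.0005, 0], "grip": 1}])

```text
time_s: 22.9
ee_pos: [0.5026, -0.3241, 0.0962]
eef_rot: [-1.571, 0.0, -1.571]
force: [-0.1, -0.3, -4.4]
grip_width: 0.0375
```

Call:
step_arm(plan=[{"spin": 0, "slide": [0, 0.0005, 0], "grip": 1}, {"spin": 0, "slide": [0, 0, 0], "grip": 1}])

```text
time_s: 23.07
ee_pos: [0.5026, -0.3241, 0.0958]
eef_rot: [-1.571, 0.0, -1.571]
force: [0.5, 0.1, -3.6]
grip_width: 0.0371
```

Call:
step_arm(plan=[{"spin": 0, "slide": [0, 0.0005, 0], "grip": 1}, {"spin": 0, "slide": [0, 0, 0], "grip": 1}])

```text
time_s: 23.23
ee_pos: [0.5027, -0.3241, 0.0953]
eef_rot: [-1.571, 0.0, -1.571]
force: [-0.6, -1.0, -4.0]
grip_width: 0.0365
```

Call:
step_arm(plan=[{"spin": 0, "slide": [0, 0.0005, 0], "grip": 1}, {"spin": 0, "slide": [0, 0.0005, 0], "grip": 1}, {"spin": 0, "slide": [0, 0, 0], "grip": 1}])

```text
time_s: 23.48
ee_pos: [0.5027, -0.3241, 0.0943]
eef_rot: [-1.571, 0.0, -1.571]
force: [0.1, -0.6, -4.0]
grip_width: 0.0369
```

Call:
step_arm(plan=[{"spin": 0, "slide": [0, 0.0005, 0], "grip": 1}, {"spin": 0, "slide": [0, 0.0005, 0], "grip": 1}, {"spin": 0, "slide": [0, 0, 0], "grip": 1}])

```text
time_s: 23.73
ee_pos: [0.5027, -0.3241, 0.0933]
eef_rot: [-1.571, 0.0, -1.571]
force: [-0.7, 1.3, -4.1]
grip_width: 0.037
```

Call:
step_arm(plan=[{"spin": 0, "slide": [0, 0.0005, 0], "grip": 1}, {"spin": 0, "slide": [0, 0.0005, 0], "grip": 1}, {"spin": 0, "slide": [0, 0, 0], "grip": 1}])

```text
time_s: 23.98
ee_pos: [0.5028, -0.3241, 0.0925]
eef_rot: [-1.571, -0.0, -1.571]
force: [0.4, 0.7, -2.9]
grip_width: 0.0373
```

Call:
step_arm(plan=[{"spin": 0, "slide": [0, 0.0005, 0], "grip": 1}, {"spin": 0, "slide": [0, 0.0005, 0], "grip": 1}, {"spin": 0, "slide": [0, 0, 0], "grip": 1}])

```text
time_s: 24.23
ee_pos: [0.5031, -0.3242, 0.0923]
eef_rot: [-1.57, -0.0, -1.571]
force: [-1.1, 2.4, 4.9]
grip_width: 0.0369
```

Call:
step_arm(plan=[{"spin": 0, "slide": [0, 0.0005, 0], "grip": 1}, {"spin": 0, "slide": [0, 0.0003, 0], "grip": 1}, {"spin": 0, "slide": [0, 0, 0], "grip": 1}])

```text
time_s: 24.48
ee_pos: [0.5033, -0.3242, 0.0923]
eef_rot: [-1.569, -0.001, -1.571]
force: [-3.5, 4.3, 11.3]
grip_width: 0.0373
```

Call:
step_arm(plan=[{"spin": 0, "slide": [0, 0.0004, 0], "grip": 1}, {"spin": 0, "slide": [0, 0.0003, 0], "grip": 1}, {"spin": 0, "slide": [0, 0, 0], "grip": 1}])

```text
time_s: 24.73
ee_pos: [0.5036, -0.3243, 0.0923]
eef_rot: [-1.568, -0.001, -1.571]
force: [-3.2, 6.1, 17.4]
grip_width: 0.0372
```

Call:
step_arm(plan=[{"spin": 0, "slide": [0, 0, 0], "grip": 1}, {"spin": 0, "slide": [0, 0, 0], "grip": 1}, {"spin": 0, "slide": [0, 0, 0], "grip": 1}, {"spin": 0, "slide": [0, 0, 0], "grip": 1}])

```text
time_s: 25.07
ee_pos: [0.5036, -0.3243, 0.0923]
eef_rot: [-1.568, -0.001, -1.571]
force: [-3.6, 5.8, 16.5]
grip_width: 0.0371
```

Call:
step_arm(plan=[{"spin": 0, "slide": [0, 0.0001, 0], "grip": 1}, {"spin": 0, "slide": [0, 0, 0], "grip": 1}, {"spin": 0, "slide": [0, 0, 0], "grip": 1}, {"spin": 0, "slide": [0, 0, 0], "grip": 1}, {"spin": 0, "slide": [0, 0, 0], "grip": 1}, {"spin": 0, "slide": [0, 0, 0], "grip": 1}, {"spin": 0, "slide": [0, 0, 0], "grip": 1}, {"spin": 0, "slide": [0, 0, 0], "grip": 1}])

```text
time_s: 25.73
ee_pos: [0.5036, -0.3243, 0.0923]
eef_rot: [-1.568, -0.001, -1.571]
force: [-4.0, 5.6, 17.0]
grip_width: 0.0368
```

```bash
python3 - <<'E'
from w import *
o=get_obs();print(o['ee_pos'],o['eef_rot'],o['force'],o['grip_width'])
w=cams.camera('wrist');cv2.imwrite('pics/w15.png',cv2.resize(w[100:300,150:350],None,fx=3,fy=3,interpolation=cv2.INTER_CUBIC))
im=cams.camera('scene')
cv2.imwrite('pics/s15.png',cv2.resize(im[250:320,120:190],None,fx=8,fy=8,interpolation=cv2.INTER_CUBIC))
E
```

```text
[ 0.50358485 -0.32430525  0.0922662 ] [-1.56820136e+00 -1.27555574e-03 -1.57062631e+00] [-3.99060802  5.63317178 16.99715415] 0.036781345952279824
```

View pics/s15.png

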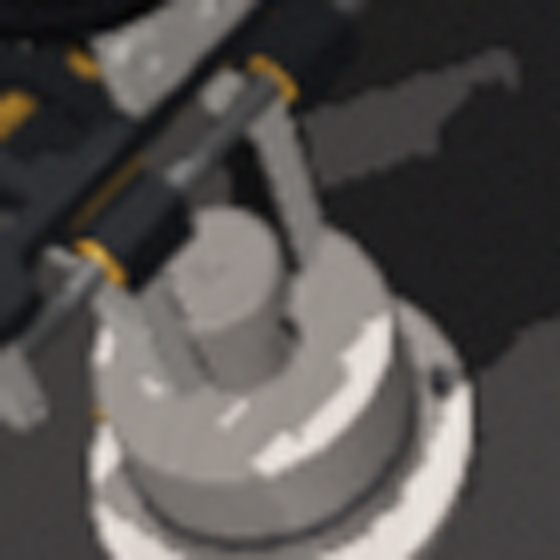

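Call:
step_arm(plan=[{"spin": 0, "slide": [0, 0.0002, 0], "grip": 1}, {"spin": 0, "slide": [0, 0, 0], "grip": 1}, {"spin": 0, "slide": [0, 0, 0], "grip": 1}, {"spin": 0, "slide": [0, 0, 0], "grip": 1}])

```text
time_s: 26.17
ee_pos: [0.5037, -0.3243, 0.0923]
eef_rot: [-1.568, -0.001, -1.571]
force: [-4.2, 5.8, 18.8]
grip_width: 0.0368
```

Call:
step_arm(plan=[{"spin": 0, "slide": [0, 0, 0], "grip": 1}, {"spin": 0, "slide": [0, 0, 0], "grip": 1}, {"spin": 0, "slide": [0, 0, 0], "grip": 1}, {"spin": 0, "slide": [0, 0, 0], "grip": 1}, {"spin": 0, "slide": [0, 0, 0], "grip": 1}])

```text
time_s: 26.58
ee_pos: [0.5037, -0.3243, 0.0923]
eef_rot: [-1.568, -0.001, -1.571]
force: [-4.1, 6.4, 20.0]
grip_width: 0.0373
```

Call:
step_arm(plan=[{"spin": 0, "slide": [0, -0.0008, 0], "grip": 1}, {"spin": 0, "slide": [0, -0.0008, 0], "grip": 1}, {"spin": 0, "slide": [0, 0, 0], "grip": 1}])

```text
time_s: 26.83
ee_pos: [0.5032, -0.3242, 0.0923]
eef_rot: [-1.569, -0.001, -1.571]
force: [-1.4, 3.4, 9.2]
grip_width: 0.0369
```

Call:
step_arm(plan=[{"spin": 0, "slide": [0, 0, 0], "grip": -0.2}, {"spin": 0, "slide": [0, 0, 0], "grip": -0.3}, {"spin": 0, "slide": [0, 0, 0], "grip": -0.4}, {"spin": 0, "slide": [0, 0, 0], "grip": -0.6}, {"spin": 0, "slide": [0, 0, 0], "grip": -0.6}])

```text
time_s: 27.25
ee_pos: [0.5027, -0.3242, 0.0911]
eef_rot: [-1.571, 0.0, -1.571]
force: [-0.2, 0.0, -0.4]
grip_width: 0.0674
```

Call:
step_arm(plan=[{"spin": 0, "slide": [0, -0.005, 0], "grip": -0.6}, {"spin": 0, "slide": [0, -0.015, 0], "grip": -0.6}, {"spin": 0, "slide": [0, -0.03, 0], "grip": -0.6}, {"spin": 0, "slide": [0, -0.04, 0], "grip": -0.6}, {"spin": 0, "slide": [0, -0.04, 0], "grip": -0.6}, {"spin": 0, "slide": [0.01, -0.02, -0.03], "grip": -0.6}, {"spin": 0, "slide": [0.02, 0, -0.04], "grip": -0.6}, {"spin": 0, "slide": [0.02, 0, -0.03], "grip": -0.6}, {"spin": 0, "slide": [0.01, 0, -0.01], "grip": -0.6}, {"spin": 0, "slide": [0, 0, 0], "grip": -0.6}, {"spin": 0, "slide": [0, 0, 0], "grip": -0.6}])

```text
time_s: 28.17
ee_pos: [0.3953, -0.383, 0.2416]
eef_rot: [-1.57, -0.0, -1.572]
force: [-0.2, -0.1, 0.0]
grip_width: 0.0751
```

```bash
python3 - <<'E'
from w import *
o=get_obs();print(o['time_s'],o['ee_pos'],o['force'],o['grip_width'])
im=cams.camera('scene');t=cams.camera('top');cv2.imwrite('pics/t16.png',t)
cv2.imwrite('pics/s16.png',cv2.resize(im[90:340,90:360],None,fx=2.4,fy=2.4,interpolation=cv2.INTER_CUBIC))
cv2.imwrite('pics/s16b.png',cv2.resize(im[250:320,120:190],None,fx=8,fy=8,interpolation=cv2.INTER_CUBIC))
cs=cams.calibration('scene')
for z in (.112,.116,.120): print(z,(proj(cs,[.5025,-.324,z])-[120,250])*8+4)
d=cv2.absdiff(cv2.imread('pics/top0.png'),t).max(2)
for n,(x,y) in dict(cruc=(315,198),ring=(345,145),vial=(299,130),wb=(106,233),spat=(290,217)).items(): print(n,int((d[y-14:y+14,x-14:x+14]>40).sum()))
E
```

```text
28.1667 [ 0.39530029 -0.38301482  0.24164044] [-0.17804293 -0.07304448  0.00563058] 0.07508847368251781
0.112 [218.69193905 274.95714488]
0.116 [215.79516479 267.52113375]
0.12 [212.87824008 260.03339646]
cruc 18
ring 0
vial 0
wb 0
spat 31
```

View pics/s16.png

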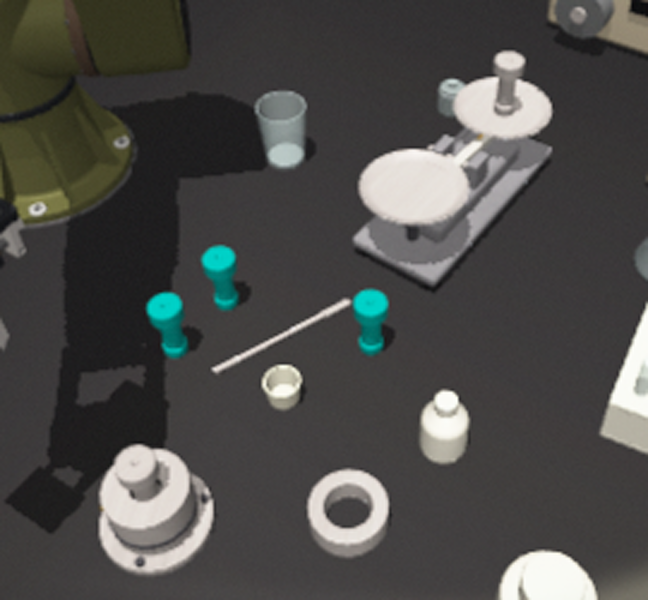

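View pics/s16b.png

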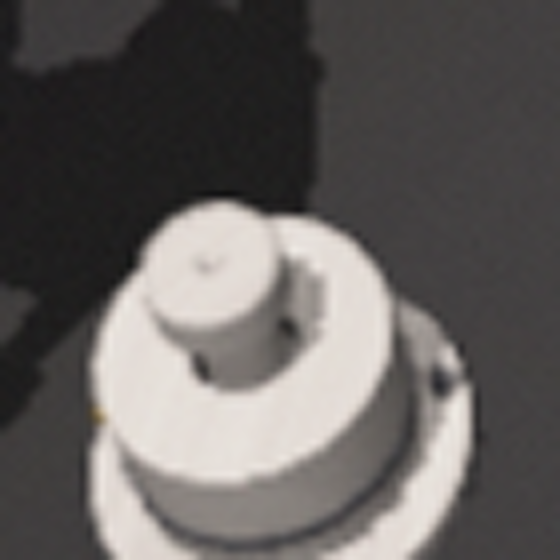

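View pics/t16.png

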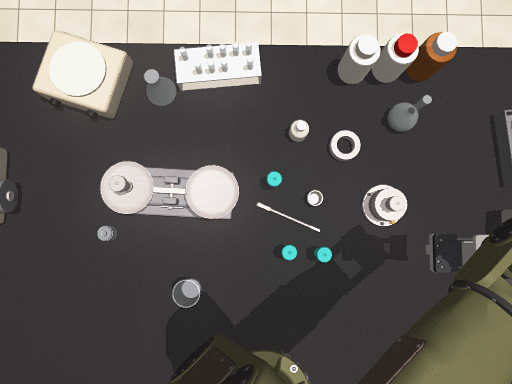

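```bash
python3 -c "
from station import hand_in; print(hand_in())"
```

```text
the job is handed in; nothing more can be done
None
```

The heavier plunger is pressed home in the die and let go. The lighter one still stands on its pan. The job was handed in at about 28 s of the 72 s allowed.

- **Weighing:** I stood one plunger on each pan and let go of both. The right pan went to its lower stop and was still there at a second look. The plunger on it was the one that had stood farther from the robot. The wrist force pointed the same way, about 4.5 N against 3.7 N.
- **Seating:** I lowered the heavier plunger into the bore, pushed it through the seal and felt it come free about 32 mm down. It then met a hard stop about 39 to 40 mm below the mouth.
- **Pressing:** I held it there for about 1.8 s in all, with 17 to 20 N read at the wrist. That is about 21 to 24 N on the anvil once the plunger's weight is added.
- **Last checks:**
    - Both plungers stand upright and the gripper is clear, with no force on it.
    - The ring, vial and weighing bottle show no change between the first and last top pictures. The small changes by the crucible and spatula are where a plunger had stood.
- **Disagreement:** The final scene picture put the seated depth nearer 36 mm than the 39 to 40 mm I felt. One pixel there is about 4 mm, and both values lie within the die's 35 to 49 mm range.
- **Not measured:** Forces were read only at the end of each move, so I did not record the peak load on the pans or the anvil in between.

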